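# Free the scaled-up stopcock and bleed the water filter

### The arm

A 7-joint arm with a two-finger parallel gripper is mounted at the origin on the work surface; the furniture and walls round the work are solid. World frame = base frame: x ahead of the robot, y to its left, z up, the work surface at z = 0. Lengths are in m, angles in rad, forces in N, time in s.
With the tool pointing down it reaches from about 0.4 to 0.85 m from the base axis. Payload 10.4 kg.
Tool frame: the origin (TCP) lies midway between the tips of the shut fingers; the grasp point (between the pads) lies 19 mm behind it; z points along the fingers, y is the line along which they close (so a half turn about z gives the same grasp; the last joint's range is limited). The gripper opens to 87 mm and grips with 3 to 60 N. Pads are 19 mm wide; open, the fingers measure 117 mm over their backs; the gripper's body (75 mm by 190 mm) begins 51 mm behind the grasp point.
Start: joints at [1.218, 0.332, -0.065, 1.46, 0.022, 1.35, -0.088], TCP at [0.202, -0.591, 0.223] pointing down, gripper open.
Joint ranges: [-2.6, 2.6], [-0.5, 2.12], [-1.47, 1.34], [0.16, 2.42], [-1.27, 4.41], [0.06, 2.06], [-2.6, 2.6]. Speed limits (rad/s): [2.22, 2.22, 2.79, 2.79, 3.14, 3.14, 3.14].

### API

Orientations are given as a unit quaternion [x, y, z, w].
In Python, from bench import r gives the robot as it stands.
- The arm moves only by the tool arm_command, never from a script. Its argument "moves" is one flat list of numbers, 4 for each row, row after row: the shift along the tool's x, y, z in cm, then the turn about the tool's z in degrees. A call has 1 to 12 rows; each row shifts and turns the commanded pose from where the row before left it, along the tool's axes as they then stand; what a row does not reach is not made up. A row lasts 1/12 s, in which the tool goes at most 41.7 mm and 7.16 degrees, less where a joint would pass 70% of its speed; a pose out of reach is approached as far as the arm can. A call with a gripper value outside its range is refused whole. "fingers" is the opening in per cent of the stroke, from 0 (shut) to 100 (fully open), set as the call begins (left out, the last holds). The fingers move at their own pace and stop on an object; "squeeze" is the grip in N (left out, the last holds). Time passes only in rows, so rows that do not move let the fingers close. It gives the time, the measured TCP pose, the force, the opening and the grip force at its end, in the units of the state.
- r.read_state(): the state, without advancing time (a new reading comes with each control period).
- r.camera(name): name is "side" or "top" or "wrist"; returns the picture (480x640x3 uint8, red, green, blue); there is no depth.
- r.camera_info(name): a dict with "fx", "fy", "cx", "cy" (pixels), "origin" and "attitude" of the camera in the world. Camera axes: x right, y up, looking along -z (the intrinsics and any distortion apply to the point x, -y, -z); pixel columns grow to the right and rows downward; lengths in m; the calibration is good to about 2 mm. The wrist camera is an equidistant fisheye: a pixel r from the principal point sees the ray r / f radians off the axis. A picture is of the moment at which its call begins: read the wrist's pose just before it. camera_info takes no time and is no camera call; for the wrist camera it gives the pose at the moment of the call.
- r.close_job(): hands the job in; it is judged then, once.
The state is a dict: "time": time; "joint_positions": joint angles; "joint_vel": joint speeds; "joint_torque": joint torques, N m; "ee_pos": TCP position; "eef_rot": TCP orientation; "ft_force": force on the tool from outside, world axes, zero at the start; "torque": the same for the moment, N m; "width": finger opening in m; "grip_force": force on a finger pad.
Only numpy, scipy, OpenCV 4.12 (cv2) and the standard library are available. Lean on these libraries where they do the work, as an engineer would, in place of code of your own. Each camera call takes 0.05 s, during which the arm holds its last target. There are 200 camera calls.

### The job

The cartridge of the bench water filter is due for a change, but the wing handle of its stopcock has seized with limescale. Without forcing it, rock the handle to and fro until it breaks free, then turn it clockwise until it is fully shut, square across the pipe. Only then press the relief button on top of the filter head right down, hold it for a second to let the pressure off, and let go; leave the things standing around where they are.

Things in the scene. Friction and masses are not known exactly. Their poses are not given: they have to be found in the camera images.
- filter: bench water filter, fixed, 330 mm long: clear sump, black round head (radius 53, top 186 high), steel back plate, pipes either side. Origin on the worktop; z up, y along the pipe towards the stopcock, x towards the back plate. Head axis at y = -45 mm, stopcock axis at y = +70, upright pipes with elbows (181 high) at y = +138 and -138. Horizontal pipe and nuts reach up to 183.
- valve_axis (a point): point on the stopcock's vertical axis, half-way up the wings, 228 mm above the worktop (axes as the filter's). After 4 to 8 swings from jam to jam, never known beforehand, a clockwise swing no longer jams: the handle turns on with 2 to 3 N and stays where it is left. The die-cast handle breaks if pushed with more than 60 N.
- wing (a point): centre of the outer half of the wing that points away from the filter head at the start: 48 mm from the turning axis, 228 mm above the worktop; its y axis points outward along the wing. Aluminium handle, 128 mm across two wings, each 14 mm thick (17 at the round end), 24 high (216 to 240 above the worktop), from the 30 mm hub (top 241) to 64 mm from the axis.
- stopcock (a joint): handle angle, rad: 0 = wings along the pipe (open), growing clockwise from above; 1.571 = stop (shut); anticlockwise stop at -0.70. Starts within 0.05 of 0. Seized: 0.1 of play, then it gives under 7 to 11 N at the wing as scale crumbles, and jams 0.1 to 0.35 either side of 0, the force climbing 6 N per mm. Pushing on gains nothing: only a swing to the other jam frees the next bit.
- relief_top (a point): centre of the top face of the relief button, a grey upright pin 24 mm across in a flat black 40 mm collar in the middle of the filter head, 207 mm above the worktop. Its z axis is up.
- relief (a joint): travel of the relief button, m: 0 = up, 0.006 = fully down (takes 6 N); it springs back. Pressing it before the stopcock is shut would spray water.
- ale_bottle_2: bystander: brown long-neck bottle, 61 mm across, 230 mm high, origin under its foot
- can_1: bystander: drinks can, 53 mm across, 134 mm high, origin under its foot
- soap_pump: bystander: soap pump bottle, 71 mm across, 186 mm high, origin under its foot
- salt_shaker: bystander: salt shaker, 40 mm across, 81 mm high, origin under its foot
- tongs_1: bystander: steel tongs lying on the worktop, 336 mm long, 38 mm high, origin under their middle

How it is judged:
By the outcome, as a careful person would: the job done as asked, in the order asked, and still so for the second after the job is handed in, with the robot touching nothing.
It also fails if it takes over 72 s, if anything falls off the work surface, if the arm or the gripper's body presses on something with over 40 N, if the wrist force passes 120 N, or if a joint passes its speed limit or range.

## Working session

There is one attempt and no reset: what is moved stays moved. The work goes in short steps, Python scripts to look and compute and a tool call to move; the robot and the scene stay as the last step left them, time stands still between calls to the robot, and variables do not carry over. Pictures are saved under pics/ and viewed, at most 10 in all, crops included, and the job is handed in when it is done.

Besides the shell and the picture viewer there is one more tool, called as name(argument=value, ...) on one line, values as JSON. arm_command: Moves the arm, as the interface text tells. Its arguments: {"type":"object","properties":{"moves":{"type":"array"},"fingers":{"type":"number"},"squeeze":{"type":"number"}},"required":["moves"]}

```bash
mkdir -p pics; python3 - <<'E'
from bench import r
import cv2
for n in("side","top"):
    print(n,r.camera_info(n)); cv2.imwrite(f"pics/{n}0.png",r.camera(n)[:,:,::-1])
s=r.read_state();print(s)
E
```

```text
side {'fx': 463.8684400453888, 'fy': 463.8684400453888, 'cx': 312.7378079152982, 'cy': 233.6680148009321, 'origin': array([ 0.4836494 , -0.48825897,  0.98904008]), 'attitude': array([ 0.24290878, -0.00868413, -0.01955839,  0.96981306])}
top {'fx': 516.524154341712, 'fy': 516.524154341712, 'cx': 326.83067683715433, 'cy': 242.20964071917862, 'origin': array([ 0.41364562, -0.0117783 ,  1.08249261]), 'attitude': array([ 0.03319821, -0.03336189, -0.7005386 ,  0.71206076])}
{'time': 0.1, 'joint_positions': array([ 1.21838142,  0.33278278, -0.06474623,  1.46086722,  0.02158755,
        1.34990576, -0.08849208]), 'joint_vel': array([-0.00178322, -0.00112077,  0.00059679, -0.00184364,  0.00163262,
       -0.00200913, -0.00188574]), 'joint_torque': array([ 4.07109010e-04, -6.24547720e+01,  2.39493133e-02, -3.90721178e+01,
       -6.15652604e-02,  3.64597072e-02,  8.72473788e-05]), 'ee_pos': array([ 0.20232911, -0.59096942,  0.22184506]), 'eef_rot': array([ 9.86427747e-01,  1.64194697e-01, -1.19552657e-04, -6.22697164e-04]), 'ft_force': array([-0.00698779, -0.27797391, -0.49542926]), 'torque': array([-0.03556822, -0.0240249 ,  0.03205643]), 'grip_force': 0.0, 'width': 0.0870563187248043}
```

View pics/top0.png

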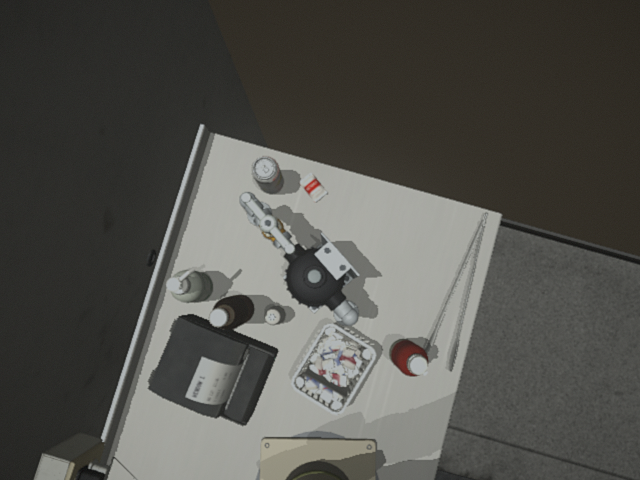

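View pics/side0.png

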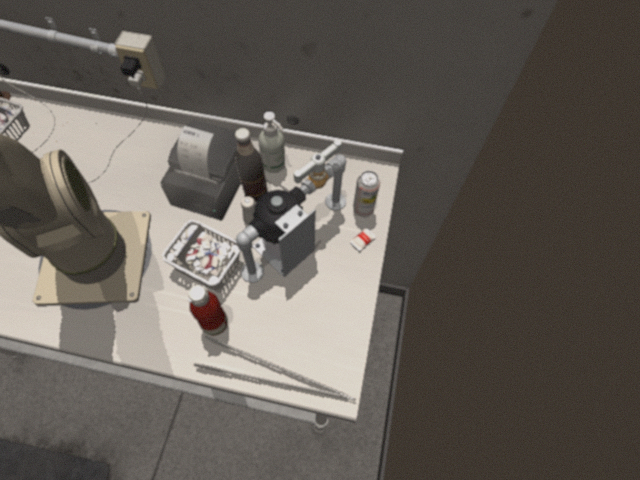

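The top view shows the filter head at about (312,277), the stopcock at about (268,223) with its wings running along the pipe, and the back plate at (337,258). In the side view the stopcock is at about (318,160). I'll enlarge both.

```bash
python3 - <<'E'
import cv2,numpy as np
a=cv2.imread("pics/top0.png")[180:330,220:370];b=cv2.imread("pics/side0.png")[130:280,230:380]
f=lambda i:cv2.resize(i,(400,400),interpolation=cv2.INTER_CUBIC)
cv2.imwrite("pics/c.png",cv2.resize(np.hstack([a,b]),(800,400),interpolation=cv2.INTER_CUBIC))
E
```

```text
(no output)
```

View pics/c.png

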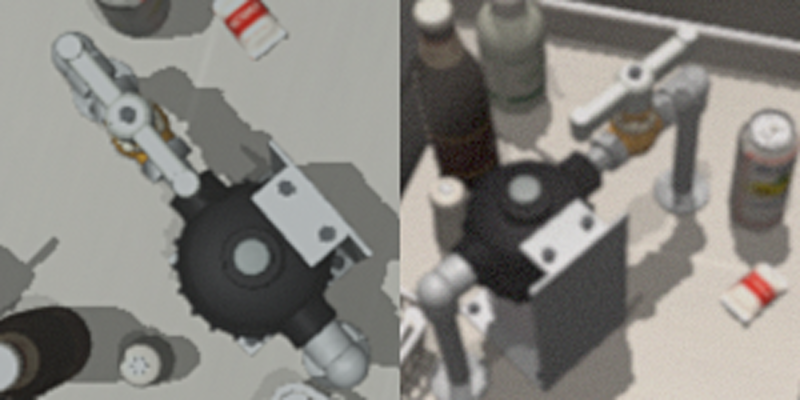

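In the enlarged crop, the top view has the hub at full-image (268,222.8), wing ends at (246,197) and (290,249), and the button at (314.5,276.4). In the side view the hub is at (318,157.4) and the button at (277,201).

```bash
cat > h.py <<'E'
from bench import r
import numpy as np, cv2
from scipy.spatial.transform import Rotation as R
def hit(n,u,v,z,ci=None):
    c=ci or r.camera_info(n)
    x,y=(u-c["cx"])/c["fx"],(v-c["cy"])/c["fy"]
    if n=="wrist":
        t=np.hypot(x,y); d=np.array([x/t*np.sin(t),-y/t*np.sin(t),-np.cos(t)])
    else: d=np.array([x,-y,-1.])
    d=R.from_quat(c["attitude"]).apply(d); o=np.array(c["origin"])
    return (o+d*(z-o[2])/d[2])
def proj(n,p,ci=None):
    c=ci or r.camera_info(n)
    q=R.from_quat(c["attitude"]).inv().apply(np.array(p)-c["origin"]); x,y,z=q[0],-q[1],-q[2]
    if n=="wrist":
        s=np.hypot(x,y); t=np.arctan2(s,z); return c["cx"]+c["fx"]*t*x/s, c["cy"]+c["fy"]*t*y/s
    return c["cx"]+c["fx"]*x/z, c["cy"]+c["fy"]*y/z
E
python3 - <<'E'
from h import *
for n,u,v,z in[("top",268,222.8,.241),("top",246.2,196.9,.238),("top",290.1,249.4,.238),("top",314.5,276.4,.207),("side",318.1,157.4,.241),("side",338,142.4,.238),("side",297.5,176.9,.238),("side",276.9,200.9,.207)]: print(n,hit(n,u,v,z).round(4))
for n,u,v,z in[("top",222,316,.23),("top",264,165,.134),("top",177,285,.186),("top",274,313,.081),("side",244,134,.23),("side",368,179,.134),("side",268,120,.186)]: print(n,hit(n,u,v,z).round(4))
E
```

```text
top [0.5235 0.0858 0.241 ]
top [0.5666 0.1234 0.238 ]
top [0.4806 0.0487 0.238 ]
top [0.4379 0.0086 0.207 ]
side [0.5241 0.084  0.241 ]
side [0.5669 0.123  0.238 ]
side [0.4815 0.0402 0.238 ]
side [0.439  0.0057 0.207 ]
top [0.3702 0.1581 0.23  ]
top [0.6464 0.1086 0.134 ]
top [0.4198 0.2466 0.186 ]
top [0.3699 0.0881 0.081 ]
side [0.3725 0.1589 0.23  ]
side [0.6384 0.1018 0.134 ]
side [0.419 0.235 0.186]
```

Both cameras agree: the axis is at about (0.524,0.085), the wing tip bearing is about 41°, the button is at about (0.4385,0.007), and the spacing of 116 mm matches the 115 given. I'll lift and travel over the wing.

arm_command(moves=[0,0,-3.5,0,0,0,-3.5,0,0,0,-3.5,0,0,0,-3.5,0,2.3,-2.2,0,0,2.3,-2.2,0,0,2.3,-2.2,0,0,2.3,-2.2,0,0,2.3,-2.2,0,0,2.3,-2.2,0,0,2.3,-2.2,0,0,2.3,-2.2,0,0], fingers=60)

```text
time: 1.1
ee_pos: [0.3199, -0.3636, 0.3623]
eef_rot: [0.986, 0.164, -0.0, -0.0]
ft_force: [1.0, 0.1, 0.7]
width: 0.052
grip_force: 0.0
```

arm_command(moves=[2.3,-2.2,0,0,2.3,-2.2,0,0,2.3,-2.2,0,0,2.3,-2.2,0,0,2.3,-2.2,0,0,2.3,-2.2,0,0,2.3,-2.2,0,0,2.3,-2.2,0,0,2.3,-2.2,0,0,2.3,-2.2,0,0,2.3,-2.2,0,0,2.3,-2.2,0,0])

```text
time: 2.1
ee_pos: [0.4954, -0.0246, 0.3624]
eef_rot: [0.986, 0.164, -0.0, 0.0]
ft_force: [1.1, -1.1, 0.0]
width: 0.0522
grip_force: 0.0
```

```bash
python3 - <<'E'
from h import *
s=r.read_state()
for k in("time","joint_positions","ee_pos","eef_rot","width","ft_force"):print(k,s[k])
ci=r.camera_info("wrist");print(ci);cv2.imwrite("pics/w1.png",r.camera("wrist")[:,:,::-1])
print(proj("wrist",[.524,.085,.241],ci),proj("wrist",[.4385,.007,.207],ci))
E
```

```text
time 2.1
joint_positions [ 0.6078388   0.04725673 -0.66866937  1.51593619  0.02951428  1.58864198
 -1.30098324]
ee_pos [ 0.49542237 -0.02460776  0.36243318]
eef_rot [ 9.86453147e-01  1.64043212e-01 -5.31002474e-05  1.04955793e-04]
width 0.05222668003026006
ft_force [ 1.11506625 -1.12552086  0.00684871]
{'fx': 371.64829954431775, 'fy': 371.64829954431775, 'cx': 319.94577429492153, 'cy': 245.11897492553558, 'origin': array([ 5.69291236e-01, -6.84546958e-05,  5.25350836e-01]), 'attitude': array([-0.1149457 ,  0.08235405, -0.57562323,  0.8053963 ])}
(np.float64(199.18745126099714), np.float64(162.64935801069308)) (np.float64(266.8855690426042), np.float64(274.90936767122906))
```

View pics/w1.png

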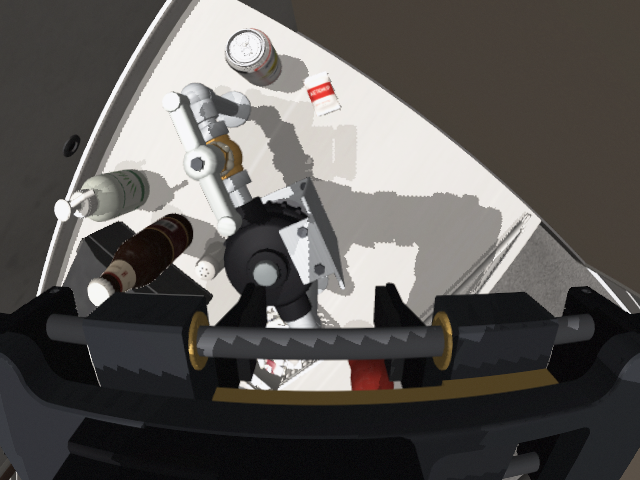

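The wrist view confirms the estimate: hub at (201,163), wing ends at (173,102) and (228,227), and button at (265,273), against predictions of (199,163) and (267,275). I'll go over the wing and turn the tool the way joint 7 has range for.

arm_command(moves=[1.52,-1.62,0,0,1.52,-1.62,0,0,1.52,-1.62,0,0,1.52,-1.62,0,0,1.52,-1.62,0,0,1.52,-1.62,0,0,1.52,-1.62,0,0,0,0,0,-7,0,0,0,-7,0,0,0,-7,0,0,0,-7,0,0,0,-7])

```text
time: 3.15
ee_pos: [0.559, 0.1156, 0.3621]
eef_rot: [0.89, 0.456, -0.0, -0.0]
ft_force: [0.3, -0.3, -0.2]
width: 0.0523
grip_force: 0.0
```

arm_command(moves=[0,0,0,-7,0,0,0,-7,0,0,0,-7,0,0,0,-7,0,0,0,-7,0,0,0,-7,0,0,0,-7,0,0,0,-7,0,0,0,-7,0,0,0,-7,0,0,0,-7,0,0,0,-7])

```text
time: 4.15
ee_pos: [0.559, 0.1155, 0.3622]
eef_rot: [0.356, 0.934, -0.0, -0.0]
ft_force: [-0.0, -0.4, -0.2]
width: 0.052
grip_force: 0.0
```

arm_command(moves=[0,0,0,-7,0,0,0,-7,0,0,0,-7,0,0,0,-7,0,0,0,-7,0,0,0,-7,0,0,0,-7,0,0,0,-7,0,0,0,-7,0,0,0,-7,0,0,0,-7,0,0,0,-7])

```text
time: 5.15
ee_pos: [0.559, 0.1154, 0.3622]
eef_rot: [-0.36, 0.933, -0.0, -0.0]
ft_force: [0.1, 0.0, -0.0]
width: 0.0522
grip_force: 0.0
```

```bash
python3 - <<'E'
from h import *
s=r.read_state()
for k in("time","joint_positions","ee_pos","eef_rot","ft_force"):print(k,s[k])
print(R.from_quat(s["eef_rot"]).as_matrix().round(3))
c={'fx': 371.64829954431775, 'fy': 371.64829954431775, 'cx': 319.94577429492153, 'cy': 245.11897492553558, 'origin': np.array([ 5.69291236e-01, -6.84546958e-05,  5.25350836e-01]), 'attitude': np.array([-0.1149457 ,  0.08235405, -0.57562323,  0.8053963 ])}
for u,v,z in((201,163,.241),(173,102,.24),(228,227,.24),(265,273,.207)):print(hit("wrist",u,v,z,c))
E
```

```text
time 5.15
joint_positions [ 0.6725626   0.47845068 -1.37717064  1.31456403  0.47363414  1.71113659
  1.69832508]
ee_pos [0.55901536 0.11542415 0.36218145]
eef_rot [-3.60261047e-01  9.32851479e-01 -4.87848543e-06 -3.10206254e-04]
ft_force [ 0.05449793  0.03752559 -0.01129163]
[[-0.74  -0.672 -0.001]
 [-0.672  0.74  -0.   ]
 [ 0.001  0.    -1.   ]]
[0.52415908 0.08345472 0.241     ]
[0.56464834 0.12160783 0.24      ]
[0.4809266  0.04807496 0.24      ]
[0.43972689 0.00918734 0.207     ]
```

arm_command(moves=[0,0,3,0,0,0,3,0,0,0,3,0,0,0,3,0,0,0,2,0,0,0,1.1,0,0,0,0,0])

```text
time: 5.73
ee_pos: [0.5582, 0.1149, 0.2093]
eef_rot: [-0.357, 0.934, 0.0, -0.002]
ft_force: [-0.0, 0.3, 0.3]
width: 0.0522
grip_force: 0.0
```

arm_command(moves=[0,0,0,0,0,0,0,0,0,0,0,0,0,0,0,0,0,0,0,0,0,0,0,0,0,0,0,0,0,0,0,0], fingers=0, squeeze=25)

```text
time: 6.4
ee_pos: [0.5591, 0.1162, 0.2119]
eef_rot: [-0.358, 0.934, 0.0, 0.0]
ft_force: [-1.1, 0.9, 3.6]
width: 0.0158
grip_force: 25.0
```

```bash
python3 - <<'E'
from h import *
s=r.read_state()
for k in("time","joint_positions","ee_pos","width","grip_force","ft_force","torque"):print(k,s[k])
cv2.imwrite("pics/w2.png",r.camera("wrist")[:,:,::-1])
E
```

```text
time 6.4
joint_positions [ 0.69806042  0.55189092 -1.32792132  1.57717771  0.53892918  1.43817759
  1.63433501]
ee_pos [0.55910607 0.11618325 0.21191394]
width 0.015805887077445832
grip_force 25.000108005478978
ft_force [-1.06843799  0.88336367  3.64315978]
torque [ 0.59427881  0.06922612 -0.02855534]
```

View pics/w2.png

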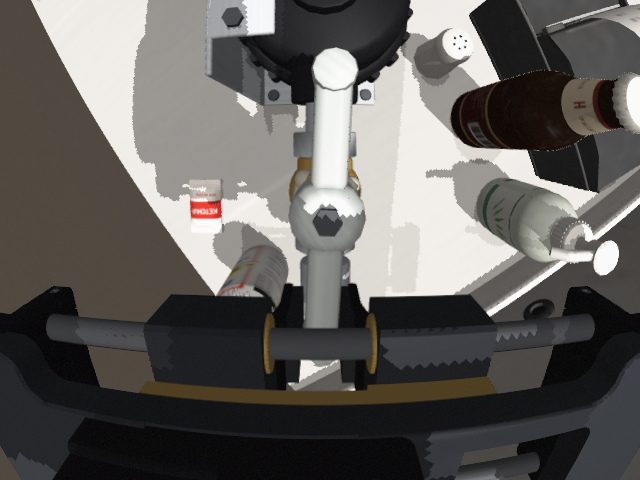

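The jaws hold the wing squarely, at 15.8 mm width. I'll start the clockwise swing in small arcs.

arm_command(moves=[0.007,-0.25,0,3,0.007,-0.25,0,3,0,0,0,0])

```text
time: 6.7
ee_pos: [0.5618, 0.1124, 0.212]
eef_rot: [-0.307, 0.952, 0.0, -0.0]
ft_force: [-3.3, 1.7, 4.8]
width: 0.016
grip_force: 25.0
```

arm_command(moves=[0.003,-0.17,0,2,0,0,0,0])

```text
time: 6.87
ee_pos: [0.5624, 0.1117, 0.2121]
eef_rot: [-0.291, 0.957, 0.001, -0.0]
ft_force: [-4.4, 3.1, 6.0]
width: 0.0162
grip_force: 25.0
```

arm_command(moves=[0.003,-0.17,0,2,0,0,0,0])

```text
time: 7.03
ee_pos: [0.563, 0.1105, 0.2121]
eef_rot: [-0.275, 0.961, 0.001, -0.001]
ft_force: [-6.3, 3.6, 6.4]
width: 0.0161
grip_force: 25.0
```

arm_command(moves=[0.003,-0.17,0,2,0,0,0,0])

```text
time: 7.2
ee_pos: [0.5638, 0.1092, 0.212]
eef_rot: [-0.258, 0.966, 0.001, -0.001]
ft_force: [-7.8, 3.6, 5.2]
width: 0.0159
grip_force: 25.0
```

arm_command(moves=[0.003,-0.17,0,2,0,0,0,0])

```text
time: 7.37
ee_pos: [0.5646, 0.1077, 0.212]
eef_rot: [-0.241, 0.97, 0.001, -0.001]
ft_force: [-7.0, 4.8, 6.9]
width: 0.016
grip_force: 25.0
```

arm_command(moves=[0.003,-0.17,0,2,0,0,0,0])

```text
time: 7.53
ee_pos: [0.5653, 0.1062, 0.2121]
eef_rot: [-0.224, 0.975, 0.001, -0.001]
ft_force: [-7.0, 4.1, 6.6]
width: 0.0162
grip_force: 25.0
```

arm_command(moves=[0.003,-0.17,0,2,0,0,0,0])

```text
time: 7.7
ee_pos: [0.5658, 0.1051, 0.2121]
eef_rot: [-0.208, 0.978, 0.001, -0.001]
ft_force: [-8.2, 5.2, 6.6]
width: 0.016
grip_force: 25.0
```

arm_command(moves=[0.003,-0.17,0,2,0,0,0,0])

```text
time: 7.87
ee_pos: [0.5661, 0.1043, 0.2122]
eef_rot: [-0.191, 0.982, 0.001, -0.001]
ft_force: [-9.7, 6.5, 9.1]
width: 0.0157
grip_force: 25.0
```

arm_command(moves=[0.003,-0.17,0,1,0.003,-0.17,0,1,0,0,0,0])

```text
time: 8.12
ee_pos: [0.5666, 0.1027, 0.2122]
eef_rot: [-0.175, 0.985, 0.002, -0.001]
ft_force: [-13.0, 11.6, 8.3]
width: 0.016
grip_force: 25.0
```

arm_command(moves=[0.003,-0.17,0,0,0,-0.17,0,0,0,0,0,0])

```text
time: 8.37
ee_pos: [0.5671, 0.1014, 0.2123]
eef_rot: [-0.177, 0.984, 0.004, -0.001]
ft_force: [-14.1, 17.1, 8.4]
width: 0.0162
grip_force: 25.0
```

```bash
cat > st.py <<'E'
from h import *
s=r.read_state(); p=s["ee_pos"]-[.524,.0845,0]
print("t",s["time"],"wing",np.degrees(np.arctan2(p[1],p[0])).round(2),"rad",np.hypot(p[0],p[1]).round(4))
M=R.from_quat(s["eef_rot"]).as_matrix();print("tool wing",np.degrees(np.arctan2(-M[1,0],-M[0,0])).round(2),"F tool",(M.T@s["ft_force"]).round(1),"T",s["torque"].round(2),"q",s["joint_positions"].round(2))
E
python3 st.py
```

```text
t 8.3667 wing 21.39 rad 0.0463
tool wing 20.34 F tool [ 7.3 21.  -8.2] T [3.83 2.96 0.24] q [ 0.68  0.52 -1.25  1.56  0.48  1.42  1.33]
```

Arm compliance is about 3.5 N/mm, so small overshoots are safe. It jammed near 0.36 rad, and I'm now swinging anticlockwise.

arm_command(moves=[0.007,0.3,0,-2.7,0.007,0.3,0,-2.7,0.007,0.3,0,-2.7,0.007,0.3,0,-2.7,0.007,0.3,0,-2.7,0.007,0.3,0,-2.7,0.007,0.3,0,-2.7,0.007,0.3,0,-2.7,0.007,0.3,0,-2.7,0.007,0.3,0,-2.7,0.007,0.3,0,-2.7,0,0,0,0])

```text
time: 9.37
ee_pos: [0.5531, 0.1222, 0.2119]
eef_rot: [-0.421, 0.907, -0.0, 0.002]
ft_force: [7.4, 2.9, -1.9]
width: 0.0164
grip_force: 25.0
```

```bash
python3 st.py
```

```text
t 9.3667 wing 52.39 rad 0.0476
tool wing 49.76 F tool [-7.  -3.8  1.9] T [ 0.92 -1.72  0.14] q [ 0.71  0.56 -1.36  1.59  0.55  1.44  1.75]
```

arm_command(moves=[-0.03,0.3,0,-3.5,-0.03,0.3,0,-3.5,0,0.2,0,-3,0,0,0,0])

```text
time: 9.7
ee_pos: [0.5479, 0.1261, 0.2118]
eef_rot: [-0.497, 0.868, -0.001, 0.002]
ft_force: [10.4, 0.2, -1.9]
width: 0.016
grip_force: 25.0
```

```bash
python3 st.py
```

```text
t 9.7 wing 60.12 rad 0.048
tool wing 59.66 F tool [-5.4 -8.9  2. ] T [ 0.19 -2.19 -0.11] q [ 0.72  0.57 -1.39  1.6   0.56  1.44  1.9 ]
```

arm_command(moves=[-0.02,0.3,0,-2,-0.02,0.3,0,-2,0,0,0,0])

```text
time: 9.95
ee_pos: [0.5439, 0.1286, 0.2117]
eef_rot: [-0.526, 0.85, -0.002, 0.002]
ft_force: [16.1, -1.7, -6.2]
width: 0.0161
grip_force: 25.0
```

```bash
python3 st.py
```

```text
t 9.95 wing 65.73 rad 0.0483
tool wing 63.53 F tool [ -5.7 -15.2   6.3] T [-0.18 -3.43  0.01] q [ 0.73  0.56 -1.4   1.61  0.56  1.44  1.96]
```

arm_command(moves=[-0.02,0.3,0,0,0,0,0,0])

```text
time: 10.12
ee_pos: [0.5424, 0.1295, 0.2117]
eef_rot: [-0.525, 0.851, -0.002, 0.003]
ft_force: [21.7, -1.4, -9.1]
width: 0.0161
grip_force: 25.1
```

```bash
python3 st.py
```

```text
t 10.1167 wing 67.78 rad 0.0486
tool wing 63.34 F tool [ -8.5 -20.    9.3] T [-0.11 -4.65 -0.01] q [ 0.73  0.56 -1.4   1.62  0.56  1.43  1.96]
```

arm_command(moves=[-0.01,-0.3,0,2.3,-0.01,-0.3,0,2.3,-0.01,-0.3,0,2.3,-0.01,-0.3,0,2.3,-0.01,-0.3,0,2.5,-0.01,-0.3,0,2.5,-0.01,-0.3,0,2.5,-0.01,-0.3,0,2.5,-0.01,-0.3,0,2.5,-0.01,-0.3,0,2.5,-0.01,-0.3,0,2.5,-0.01,-0.3,0,2.5])

```text
time: 11.12
ee_pos: [0.5634, 0.1111, 0.2119]
eef_rot: [-0.296, 0.955, 0.0, -0.003]
ft_force: [-21.4, 0.1, 14.8]
width: 0.0163
grip_force: 25.0
```

```bash
python3 st.py
```

```text
t 11.1167 wing 33.96 rad 0.0475
tool wing 34.39 F tool [ 17.7  12.3 -14.7] T [0.4  4.54 0.04] q [ 0.67  0.52 -1.26  1.56  0.5   1.43  1.54]
```

arm_command(moves=[0.15,-0.3,0,2,0.15,-0.3,0,1,0,0,0,0])

```text
time: 11.37
ee_pos: [0.5655, 0.1073, 0.212]
eef_rot: [-0.272, 0.962, 0.002, -0.0]
ft_force: [-6.4, 11.1, 3.0]
width: 0.0161
grip_force: 25.1
```

```bash
python3 st.py
```

```text
t 11.3667 wing 28.78 rad 0.0474
tool wing 31.54 F tool [-0.3 12.8 -2.9] T [ 2.75  1.29 -0.27] q [ 0.68  0.52 -1.25  1.57  0.49  1.42  1.51]
```

arm_command(moves=[0.01,-0.3,0,3,0.01,-0.3,0,2,0,0,0,0])

```text
time: 11.62
ee_pos: [0.5673, 0.1033, 0.2121]
eef_rot: [-0.23, 0.973, 0.003, -0.001]
ft_force: [-12.2, 14.0, 6.0]
width: 0.0165
grip_force: 24.9
```

```bash
python3 st.py
```

```text
t 11.6167 wing 23.5 rad 0.0472
tool wing 26.58 F tool [ 4.7 18.1 -5.9] T [ 3.31  2.45 -0.17] q [ 0.67  0.51 -1.23  1.56  0.48  1.42  1.44]
```

arm_command(moves=[0.01,-0.3,0,2,0.01,-0.3,0,2,0,0,0,0])

```text
time: 11.87
ee_pos: [0.5683, 0.1003, 0.2123]
eef_rot: [-0.197, 0.98, 0.004, -0.002]
ft_force: [-18.2, 20.1, 7.7]
width: 0.0163
grip_force: 24.8
```

```bash
python3 st.py
```

```text
t 11.8667 wing 19.61 rad 0.0471
tool wing 22.76 F tool [ 9.  25.6 -7.5] T [ 4.7   3.61 -0.07] q [ 0.67  0.5  -1.22  1.56  0.47  1.41  1.38]
```

arm_command(moves=[0.008,0.36,0,-3,0.008,0.36,0,-3,0.008,0.36,0,-3.3,0.008,0.36,0,-3.3,0.008,0.36,0,-3.3,0.008,0.36,0,-3.3,0.008,0.36,0,-3.3,0.008,0.36,0,-3.3,0.008,0.36,0,-3.3,0.008,0.36,0,-3.3,0.008,0.36,0,-3.3,0,0.36,0,-3.3])

```text
time: 12.87
ee_pos: [0.548, 0.1266, 0.212]
eef_rot: [-0.512, 0.859, 0.0, 0.005]
ft_force: [24.6, 13.3, -16.6]
width: 0.0156
grip_force: 25.0
```

```bash
python3 st.py
```

```text
t 12.8667 wing 60.28 rad 0.0485
tool wing 61.55 F tool [-23.3 -15.2  16.9] T [ 2.91 -5.49 -0.03] q [ 0.72  0.55 -1.38  1.61  0.55  1.43  1.94]
```

arm_command(moves=[-0.25,0.2,0,-1,-0.25,0.2,0,-1,0,0,0,0])

```text
time: 13.12
ee_pos: [0.5454, 0.1288, 0.2117]
eef_rot: [-0.525, 0.851, -0.002, 0.001]
ft_force: [9.1, -4.9, 0.3]
width: 0.0161
grip_force: 25.0
```

```bash
python3 st.py
```

```text
t 13.1167 wing 64.15 rad 0.0492
tool wing 63.29 F tool [  0.3 -10.4  -0.3] T [-0.85 -1.9  -0.01] q [ 0.71  0.55 -1.38  1.61  0.55  1.44  1.96]
```

arm_command(moves=[0,0.3,0,-2,0,0.3,0,-1,0,0,0,0])

```text
time: 13.37
ee_pos: [0.5419, 0.1307, 0.2117]
eef_rot: [-0.546, 0.838, -0.003, 0.003]
ft_force: [20.4, -2.8, -8.0]
width: 0.0162
grip_force: 25.1
```

```bash
python3 st.py
```

```text
t 13.3667 wing 68.88 rad 0.0496
tool wing 66.2 F tool [ -5.6 -19.7   8.2] T [-0.57 -4.3   0.  ] q [ 0.72  0.55 -1.39  1.62  0.55  1.43  2.01]
```

arm_command(moves=[0.02,-0.36,0,3,0.02,-0.36,0,3,0.02,-0.36,0,3.5,0.02,-0.36,0,3.5,0.02,-0.36,0,3.5,0.02,-0.36,0,3.5,0.02,-0.36,0,3.5,0.02,-0.36,0,3.5,0.02,-0.36,0,3.5,0.02,-0.36,0,3.5,0.02,-0.36,0,3.5,0.02,-0.36,0,3.5])

```text
time: 14.37
ee_pos: [0.5664, 0.1061, 0.2121]
eef_rot: [-0.22, 0.976, 0.001, -0.0]
ft_force: [-7.5, 8.0, 5.0]
width: 0.0161
grip_force: 25.0
```

```bash
python3 st.py
```

```text
t 14.3667 wing 26.98 rad 0.0476
tool wing 25.41 F tool [ 3.3 10.5 -5. ] T [1.89 1.51 0.12] q [ 0.65  0.49 -1.21  1.56  0.46  1.41  1.42]
```

Good radial tracking, so I'll continue.

arm_command(moves=[0.01,-0.3,0,2.5,0.01,-0.3,0,2.5,0.01,-0.2,0,2,0,0,0,0])

```text
time: 14.7
ee_pos: [0.5696, 0.0973, 0.2118]
eef_rot: [-0.159, 0.987, 0.001, -0.001]
ft_force: [-5.0, 3.1, 4.5]
width: 0.0161
grip_force: 25.0
```

```bash
python3 st.py
```

```text
t 14.7 wing 15.73 rad 0.0473
tool wing 18.34 F tool [ 3.8  4.5 -4.5] T [ 0.93  1.14 -0.33] q [ 0.65  0.48 -1.18  1.56  0.45  1.4   1.32]
```

It's free: force is down to 4.5 N past the earlier jam. I'll keep turning clockwise.

arm_command(moves=[0.02,-0.36,0,4.5,0.02,-0.36,0,4.5,0.02,-0.36,0,4.5,0.02,-0.36,0,4.5,0.02,-0.36,0,4.5,0.02,-0.36,0,4.5,0.02,-0.36,0,4.5,0.02,-0.36,0,4.5])

```text
time: 15.37
ee_pos: [0.5679, 0.0696, 0.2117]
eef_rot: [0.154, 0.988, 0.0, -0.002]
ft_force: [-14.6, 5.2, 8.1]
width: 0.0158
grip_force: 25.0
```

```bash
python3 st.py
```

```text
t 15.3667 wing -18.71 rad 0.0464
tool wing -17.66 F tool [15.6  0.5 -8. ] T [1.22 2.8  0.1 ] q [ 0.64  0.41 -1.06  1.58  0.36  1.37  0.8 ]
```

arm_command(moves=[0.08,-0.36,0,4.3,0.08,-0.36,0,4.3,0.08,-0.36,0,4.3,0.06,-0.36,0,4.3,0.06,-0.36,0,4.3,0.06,-0.36,0,4.3,0.02,-0.2,0,2.5,0,0,0,0])

```text
time: 16.03
ee_pos: [0.5547, 0.0502, 0.2118]
eef_rot: [0.391, 0.921, 0.0, 0.0]
ft_force: [-1.8, 3.6, 3.7]
width: 0.0158
grip_force: 25.0
```

```bash
python3 st.py
```

```text
t 16.0333 wing -48.22 rad 0.046
tool wing -45.99 F tool [ 3.8  1.2 -3.7] T [0.89 0.14 0.19] q [ 0.64  0.33 -0.98  1.62  0.28  1.34  0.39]
```

arm_command(moves=[0.01,-0.25,0,2,0.01,-0.2,0,1,0,0,0,0])

```text
time: 16.28
ee_pos: [0.5544, 0.0507, 0.2122]
eef_rot: [0.412, 0.911, 0.005, 0.002]
ft_force: [19.8, 16.3, -11.5]
width: 0.016
grip_force: 25.1
```

```bash
python3 st.py
```

```text
t 16.2833 wing -48.03 rad 0.0454
tool wing -48.68 F tool [-0.8 25.5 11.8] T [ 3.51 -4.34  0.24] q [ 0.64  0.32 -0.98  1.63  0.27  1.33  0.35]
```

The stop is reached: 25 N with no further motion, at 90° from the start. I'll relax, release and lift.

arm_command(moves=[0,0.25,0,0,0,0.25,0,0,0,0,0,0])

```text
time: 16.53
ee_pos: [0.5549, 0.051, 0.2118]
eef_rot: [0.413, 0.911, 0.0, -0.001]
ft_force: [-4.9, 3.9, 5.2]
width: 0.0164
grip_force: 25.0
```

arm_command(moves=[0,0,0,0,0,0,0,0,0,0,0,0,0,0,0,0,0,0,-2,0,0,0,-2.5,0,0,0,-2.5,0,0,0,-2.5,0,0,0,0,0], fingers=50)

```text
time: 17.28
ee_pos: [0.5567, 0.0501, 0.3111]
eef_rot: [0.414, 0.91, 0.001, 0.003]
ft_force: [0.6, 0.7, 0.9]
width: 0.0436
grip_force: 0.0
```

```bash
python3 st.py; python3 - <<'E'
from h import *
a=r.camera("top")[180:330,220:370,::-1];b=r.camera("side")[130:280,230:380,::-1]
cv2.imwrite("pics/c2.png",cv2.resize(np.hstack([a,b]),(800,400),interpolation=cv2.INTER_CUBIC))
ci=r.camera_info("wrist");w=r.camera("wrist")[:,:,::-1];cv2.imwrite("pics/w3.png",w)
print(r.read_state()["ee_pos"],proj("wrist",[.439,.008,.207],ci),proj("wrist",[.524,.0845,.241],ci))
E
```

```text
t 17.2833 wing -46.45 rad 0.0475
tool wing -48.92 F tool [ 0.2  0.9 -0.9] T [ 0.09 -0.17 -0.01] q [ 0.64  0.28 -0.99  1.46  0.23  1.52  0.38]
[0.5551437  0.04941262 0.30602633] (np.float64(165.62057773942553), np.float64(186.29110743338205)) (np.float64(317.3580027427495), np.float64(186.21092219525747))
```

View pics/w3.png

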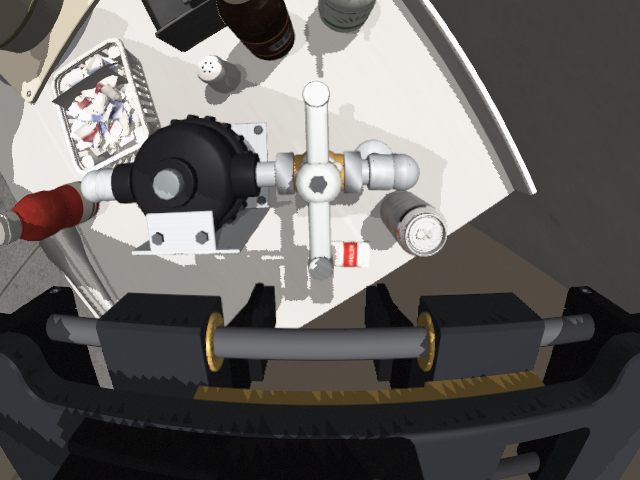

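The wrist view shows the wings square across the pipe, with ends at (316,94) and (320,268), hub at (318,183), and the button at (168,185) against a predicted (166,186). I'll move over the button with the fingers shut.

arm_command(moves=[0.75,-1.9,0,0,0.75,-1.9,0,0,0.75,-1.9,0,0,0.75,-1.9,0,0,0.75,-1.9,0,0,0.75,-1.9,0,0,0,0,0,0,0,0,0,0], fingers=0)

```text
time: 18.1
ee_pos: [0.4391, 0.0078, 0.306]
eef_rot: [0.415, 0.91, -0.001, 0.0]
ft_force: [0.6, 0.5, -0.4]
width: 0.0024
grip_force: 0.0
```

```bash
python3 - <<'E'
from h import *
s=r.read_state();M=R.from_quat(s["eef_rot"]).as_matrix()
print(s["time"],s["ee_pos"],s["width"],s["ft_force"],(M.T@(np.array([.4395,.0085,.207])-s["ee_pos"])*100).round(2),s["joint_positions"].round(2))
E
```

```text
18.1 [0.43906583 0.00775555 0.30597066] 0.0023637606776459796 [ 0.55101068  0.53120902 -0.44352558] [0.04 0.1  9.9 ] [ 0.92 -0.12 -0.94  1.74 -0.09  1.47  0.71]
```

View pics/c2.png

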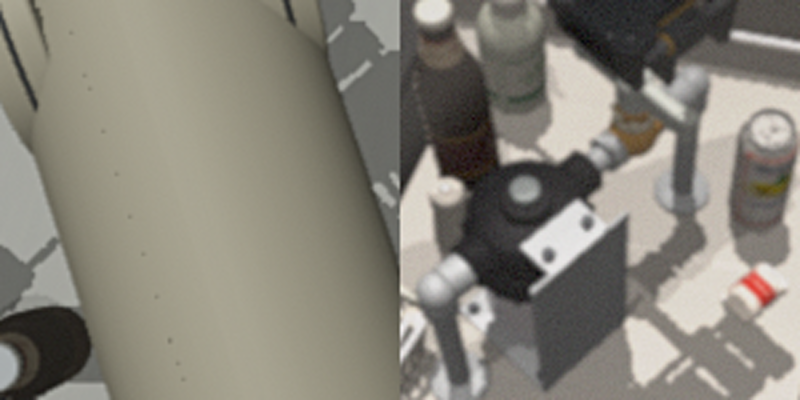

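The top view is hidden by the arm, and the side view shows nothing else moved. I'll descend onto the button.

arm_command(moves=[0,0,2.5,0,0,0,2.5,0,0,0,2,0,0,0,1.5,0,0,0,0.6,0,0,0,0.3,0,0,0,0.3,0,0,0,0.2,0,0,0,0.2,0,0,0,0,0])

```text
time: 18.93
ee_pos: [0.4402, 0.0089, 0.206]
eef_rot: [0.414, 0.91, 0.0, 0.001]
ft_force: [-0.1, 0.6, 2.8]
width: 0.0004
grip_force: 1.3
```

arm_command(moves=[0,0,0.2,0,0,0,0.2,0,0,0,0.2,0,0,0,0,0,0,0,0,0])

```text
time: 19.35
ee_pos: [0.4404, 0.0089, 0.2012]
eef_rot: [0.414, 0.91, -0.0, 0.001]
ft_force: [-5.8, 0.5, 21.0]
width: 0.0006
grip_force: 10.5
```

arm_command(moves=[0,0,0.1,0,0,0,0,0,0,0,0,0,0,0,0,0,0,0,0,0,0,0,0,0,0,0,0,0,0,0,0,0,0,0,0,0,0,0,0,0,0,0,0,0,0,0,0,0])

```text
time: 20.35
ee_pos: [0.4405, 0.0089, 0.201]
eef_rot: [0.414, 0.91, -0.0, 0.001]
ft_force: [-12.3, 0.0, 32.0]
width: 0.0006
grip_force: 15.7
```

arm_command(moves=[0,0,0,0,0,0,0,0,0,0,0,0,0,0,0,0,0,0,0,0])

```text
time: 20.77
ee_pos: [0.4405, 0.0089, 0.201]
eef_rot: [0.414, 0.91, -0.0, 0.001]
ft_force: [-11.2, 1.4, 31.4]
width: 0.0008
grip_force: 15.7
```

arm_command(moves=[0,0,-0.5,0,0,0,-1,0,0,0,-2,0,0,0,-3,0,0,0,-3,0,0,0,-3,0,0,0,-3,0,0,0,0,0,0,0,0,0])

```text
time: 21.52
ee_pos: [0.4402, 0.0086, 0.3546]
eef_rot: [0.414, 0.91, 0.0, 0.001]
ft_force: [-0.6, 0.1, 0.4]
width: 0.0006
grip_force: 0.0
```

```bash
python3 - <<'E'
from h import *
cv2.imwrite("pics/w4.png",r.camera("wrist")[:,:,::-1]);print(r.read_state()["ee_pos"])
E
```

```text
[0.43963734 0.00861774 0.35332513]
```

View pics/w4.png

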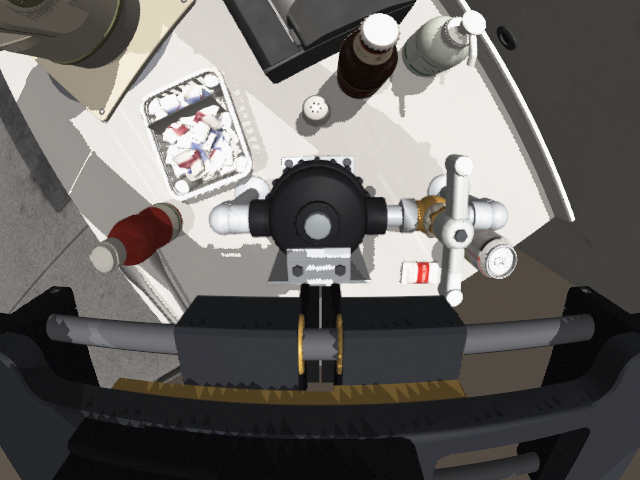

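The handle is still square across the pipe (wing ends at (459,165) and (454,296)), the button at (317,225) has been released, and the bystanders are where they were.

```bash
python3 -c "from bench import r; print(r.close_job())"
```

```text
the job is handed in; nothing more can be done
None
```

The stopcock broke free on the fifth swing and is shut against its stop, square across the pipe; I then pressed the relief button fully down, held it for over a second and let go, and handed the job in at about 22 s with the surrounding things looking undisturbed in the last picture.

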